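Serve the walnut from the nut carousel

ROBOT

A 6-joint arm with a two-finger parallel gripper is mounted at the origin on the work surface. World frame = base frame: x ahead of the robot, y to its left, z up, the work surface at z = 0. Lengths are in m, angles in degrees, forces in N, time in s.
With the tool pointing down it reaches from about 0.425 to 0.925 m from the base axis. Payload 12.5 kg.
Tool frame: the origin (TCP) lies between the finger pads; the fingertips stand 22 mm ahead of it and the grasp point (between the pads) lies 3 mm ahead of it; z points along the fingers, x is the direction in which the jaws open and shut, and the axes are right-handed (so a half turn about z gives the same grasp; the last joint's range is limited). The gripper opens to 85 mm and grips with 20 to 120 N. Pads are 22 mm wide; open, the fingers measure 114 mm over their backs; the gripper's body (76 mm by 85 mm) begins 54 mm behind the grasp point. The pads swing forward as they close: fully open they stand 13 mm farther back than shut.
Start: joints at [-76.066, 28.126, 89.318, -0, 62.55, -6.05], TCP at [0.214, -0.587, 0.253] pointing down, gripper open.
Joint ranges: [-177.58, 177.58], [-47.91, 125.51], [2.72, 160], [-65.01, 245.01], [3.68, 167.84], [-153.87, 153.87]. Speed limits (degrees/s): [127.2, 127.2, 159.86, 180, 180, 180].

INTERFACE

Orientations are given as a 3x3 rotation matrix whose columns are the frame's x, y, z axes.
In Python, from bench import robot gives the robot as it stands.
- The arm moves only by the tool arm_command, never from a script. Its arguments are lists of equal length, an entry for each row: "dp": the shift along the tool's x, y, z in units of 25 mm (1.0 is 25 mm), a list of three; "turn": the turn about the tool's z in units of 8 degrees (1.0 is 8 degrees). A call has 1 to 12 rows; each row is the pose to reach, as a shift and turn from the pose commanded when the call began, along the tool's axes at that moment; what a row does not reach only later rows make up. A row lasts 1/10 s, in which the tool goes at most 50 mm and 8.59 degrees, less where a joint would pass 70% of its speed; a pose out of reach is approached as far as the arm can. A call with a gripper value outside its range is refused whole. "hand" is the closure, from 0 (fully open) to 1 (shut), set as the call begins (left out, the last holds). The fingers move at their own pace and stop on an object; "squeeze" is the grip in N (left out, the last holds). Time passes only in rows, so rows that repeat a pose let the fingers close. It gives the time, the measured TCP pose, the force and the opening at its end, in the units of the state.
- robot.observe(): the state, without advancing time (a new reading comes with each control period).
- robot.snapshot(name): name is "side" or "top"; returns (picture, depth): 400x640x3 uint8, red, green, blue; 400x640 float32, m along the optical axis (not along the pixel's ray), 0 where there is no reading.
- robot.calibration(name): a dict with "fov_y" (degrees; the focal length in pixels is half the picture's height over the tangent of half this angle, whatever the lens; pixels are square), "cx", "cy" (the principal point, pixels), "extrinsics" (4x4, takes a point from camera to world coordinates). Camera axes: x right, y down, z forward; pixel columns grow to the right and rows downward; lengths in m; the calibration is good to about 2 mm. A picture is of the moment at which its call begins. calibration takes no time and is no camera call.
- robot.close_job(): hands the job in, once; it reports no verdict.
Trained networks look in the newest picture that a camera, given by its name, has taken for a name from the list of things; names that differ only in an ending like _2 or _b are one class to them, and where a whole thing is asked for, a point or a joint stands for the part that bears it (a point fixed in the world has none). Each returns a list of dicts, best first, with "conf" (0 to 1); they miss things now and then, are a little off and sometimes report something else, mostly with a low value. They report only what shows in the picture. A call takes as long as a camera call.
- robot.find_in(camera, name): "position" ([row, column] in pixels, amid what is visible of it).
- robot.place_of(camera, name): "position" ([row, column] in pixels: a listed point, or the origin of a listed thing).
The state is a dict: "time_s": time; "joint_positions": joint angles; "dq": joint speeds; "tau": joint torques, N m; "tcp_pos": TCP position; "orientation": TCP orientation; "ft_force": force on the tool from outside, world axes, zero at the start; "torque": the same for the moment, N m; "width": finger opening in m.
Only numpy, scipy, OpenCV 4.12 (cv2) and the standard library are available. Lean on these libraries where they do the work, as an engineer would, in place of code of your own. Each camera call takes 0.05 s, during which the arm holds its last target. There are 200 camera calls.

TASK

Turn the nut carousel by the bar knob in its middle until the compartment holding the walnut (the big wrinkled ball) faces the spout, then lift the carousel by its rear handle to tip it so that the walnut rolls down the spout into the bowl, and lower the carousel back to level. Only the walnut may come out: the other nuts stay in the carousel. Do not touch the nuts with the gripper and do not shift the bowl.

Things in the scene. Friction and masses are not known exactly. Their poses are not given: they have to be found in the camera images.
- knob (a point): Grip point on the carousel's axis, 13 mm below the top of its bar knob: dark wooden upright bar 64 long, 14 thick, 40 high. Seven-sided hub (84 mm across flats): its top 27 mm, compartment walls' tops 22 mm below this point. Axes turn with the carousel: z its axis, x along the bar. 7 equal compartments between radial walls; one wall lies along +x, so compartment middles are at (k + 0.5) x 360/7 degrees from +x.
- carousel (a joint): Turning angle of the white carousel (236 mm across), counter-clockwise from above; 0 when the +x wall points at the spout. It turns either way with light friction (0.06 N m) and stays where left. Its floors slope 8 degrees down to the hub, so nuts rest near it. The walnut's compartment starts at most 85 degrees from the spout: one grasp is enough.
- handle (a point): Middle of the rear handle, opposite the spout: a level round dark wooden bar, 14 mm thick, 100 mm long, 43 mm outside the carousel's steel rim and 20 mm above the rim's top. Axes of the tipping tray: x level from handle to spout while untipped, y along the bar. Lifting takes 4 to 7 N and swings it about the hinge; let go, it sinks back to level by its weight, damped.
- hinge (a point): Middle of the tray's tipping hinge on the fixed stand, 70 mm above the table. x is level and points the way the spout points, y is the hinge line, z up. Here the level carousel's axis is at x = -100 mm, the untipped handle at x = -270, z = +85 mm; the spout is a steel chute 84 mm wide at y = 0, ending at x = +69, z = +28 mm, at a 40 degree gap in the rim.
- tip (a joint): Tipping angle of the tray with the carousel: 0 level (on its stop), growing as the handle is lifted and the spout dips, stop at 0.5 rad. The walnut starts to roll outwards above about 0.15 rad; 0.4 rad or more empties the compartment at the spout within a second or two.
- walnut_center (a point): Centre of the walnut, the only big wrinkled ball, 34 mm across, 14 g, in one of the four compartments nearest the spout.
- hazelnut_center (a point): Centre of the hazelnut, a smooth small ball 24 mm across, in another compartment.
- pecan_center (a point): Centre of the pecan, an elongated nut 39 mm long and 21 mm thick, in another compartment.
- chestnut_center (a point): Centre of the chestnut, a flattened dark nut 28 mm across and 20 mm high, in another compartment.
- bowl: White ceramic bowl standing loose on the table below the end of the spout, rim 150 mm across and 50 mm high. Origin: centre of its underside.

How it is judged:
By the outcome, as a careful person would: the job done as asked, in the order asked, and still so for the second after the job is handed in, with the robot touching nothing.
It also fails if it takes over 51 s, if anything falls off the work surface, if the arm or the gripper's body presses on something with over 40 N, if the wrist force passes 120 N, or if a joint passes its speed limit or range.

## Working session

There is one attempt and no reset: what is moved stays moved. The work goes in short steps, Python scripts to look and compute and a tool call to move; the robot and the scene stay as the last step left them, time stands still between calls to the robot, and variables do not carry over. Pictures are saved under pics/ and viewed, about 8 in all and at most 12, crops included, and the job is handed in when it is done.

Besides the shell and the picture viewer there is one more tool, called after ">>>" by a JSON object that holds its "api" and its "payload", one argument or row to a line. arm_command: Moves the arm, as the interface text tells. Its arguments: {"type":"object","properties":{"dp":{"type":"array"},"turn":{"type":"array"},"hand":{"type":"number"},"squeeze":{"type":"number"}},"required":["dp","turn"]}

```bash
mkdir -p pics; cat > h.py <<'E'
import numpy as np, cv2
from bench import robot
def ray(c,rc,):
    k=robot.calibration(c); f=200/np.tan(np.radians(k["fov_y"]/2)); E=np.array(k["extrinsics"])
    d=E[:3,:3]@np.array([(rc[1]-k["cx"])/f,(rc[0]-k["cy"])/f,1]); return E[:3,3],d
def at(c,rc,dep):
    o,d=ray(c,rc); return o+d*dep
def atz(c,rc,z):
    o,d=ray(c,rc); return o+d*(z-o[2])/d[2]
E
python3 - <<'E'
from h import *
np.set_printoptions(precision=4,suppress=True)
ims={}
for c in("top","side"):
    im,d=robot.snapshot(c); cv2.imwrite(f"pics/{c}0.png",im[...,::-1]); np.save(f"pics/{c}0d.npy",d)
    print(c,np.array(robot.calibration(c)["extrinsics"])[:3],robot.calibration(c)["fov_y"])
    for n in["knob","handle","hinge","walnut_center","hazelnut_center","pecan_center","chestnut_center","bowl"]:
        for r in robot.place_of(c,n)[:2]:
            p=r["position"];D=d[int(p[0]),int(p[1])]
            print(n,round(r["conf"],2),np.round(p,1),at(c,p,D))
s=robot.observe();print(s["time_s"],s["tcp_pos"],s["orientation"])
E
```

```text
top [[ 0.0243 -0.9843  0.175   0.4589]
 [-0.9996 -0.0209  0.0211  0.0079]
 [-0.0171 -0.1755 -0.9843  0.801 ]] 54.30098591434622
knob 0.86 [218.5 384.5] [ 0.5479 -0.0742  0.1643]
handle 0.9 [248.8 283.9] [0.4949 0.0899 0.1593]
hinge 0.71 [209.4 431.4] [ 0.5752 -0.167   0.101 ]
hinge 0.57 [203.2 480.1] [ 0.6065 -0.2916  0.0037]
hazelnut_center 0.68 [204.4 405.7] [ 0.5804 -0.1177  0.1179]
chestnut_center 0.53 [253.3 398. ] [ 0.4941 -0.1035  0.1172]
bowl 0.73 [200.2 480. ] [ 0.6123 -0.2907  0.0062]
side [[-0.9815 -0.1157  0.1525  0.4564]
 [-0.1914  0.6003 -0.7765  0.6667]
 [-0.0017 -0.7914 -0.6114  0.6354]] 47.79787731677713
knob 0.71 [158.4 355.8] [ 0.5426 -0.0463  0.1632]
handle 0.95 [208.4 368.2] [0.5017 0.0929 0.1601]
hinge 0.7 [160.8 349.2] [ 0.5609 -0.0884  0.1279]
walnut_center 0.4 [157.  364.2] [ 0.5334 -0.113   0.1246]
pecan_center 0.5 [169.3 326.6] [ 0.6032 -0.0667  0.1163]
bowl 0.17 [210.5 369.7] [0.4991 0.0922 0.1555]
0.9 [ 0.2137 -0.5874  0.2533] [[ 0.3418 -0.9398  0.0001]
 [-0.9398 -0.3418 -0.0001]
 [ 0.0001 -0.     -1.    ]]
```

View pics/top0.png

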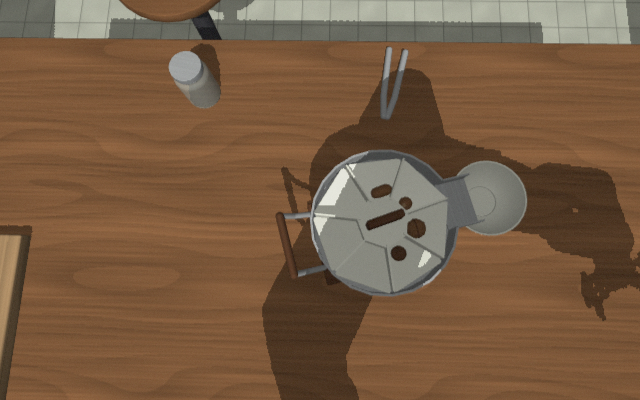

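View pics/side0.png

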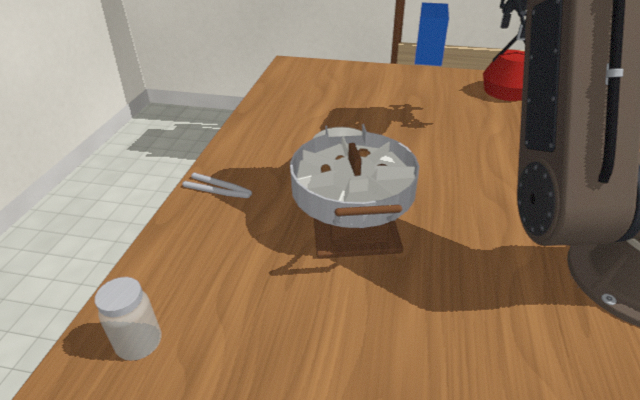

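```bash
python3 - <<'E'
from h import *
np.set_printoptions(precision=4,suppress=True)
im=cv2.imread("pics/top0.png");d=np.load("pics/top0d.npy")
cv2.imwrite("pics/c.png",cv2.resize(im[140:305,270:535],None,fx=3,fy=3,interpolation=cv2.INTER_CUBIC))
h,w=d.shape
P=np.array([[at("top",(r,c),d[r,c]) for c in range(270,470)] for r in range(140,305)])
Z=P[...,2]; dark=im[140:305,270:470].max(2)<100
def fit(m,n):
    k,l,st,ce=cv2.connectedComponentsWithStats(m.astype(np.uint8))
    for i in range(1,k):
        if st[i,4]>25:
            q=P[l==i]; mu=q.mean(0); u,s,v=np.linalg.svd((q-mu)[:,:2],full_matrices=False); a=(q-mu)[:,:2]@v[0]
            mid=mu[:2]+v[0]*(a.max()+a.min())/2
            print(n,st[i,4],ce[i]+[270,140],"mean",mu,"mid",mid,"dir",np.degrees(np.arctan2(v[0,1],v[0,0])),"len",np.ptp(a),"z",np.median(q[:,2]),q[:,2].max())
fit(dark&(Z>0.09),"dark")
# rim
rim=(Z>.125)&(Z<.16)&~dark
print(np.percentile(Z[Z>.08],[5,25,50,75,95]))
E
```

```text
Traceback (most recent call last):
  File "h.py", line 7, in at
    o,d=ray(c,rc); return o+d*dep
        ~~~^^^^^^
  File "h.py", line 4, in ray
    k=robot.calibration(c); f=200/np.tan(np.radians(k["fov_y"]/2)); E=np.array(k["extrinsics"])
ValueError: time passes only in moves, steps and waits
```

View pics/c.png

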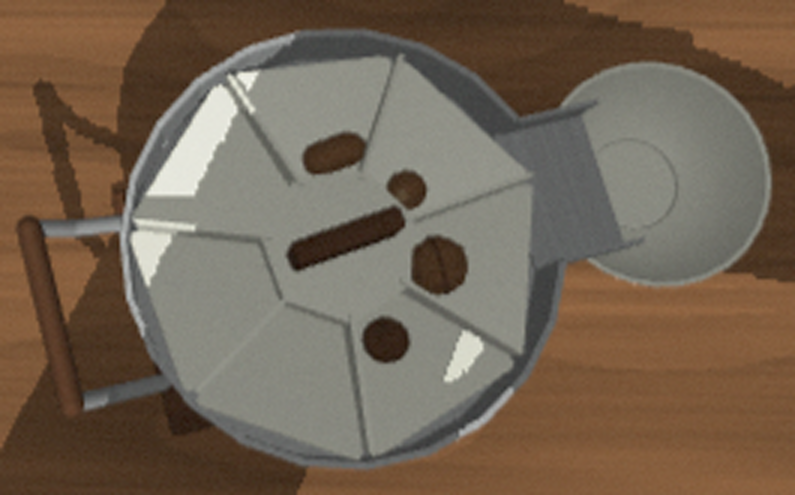

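```bash
cat > h.py <<'E'
import numpy as np, cv2, functools
from bench import robot
@functools.lru_cache(None)
def cal(c): return robot.calibration(c)
def ray(c,rc,):
    k=cal(c); f=200/np.tan(np.radians(k["fov_y"]/2)); E=np.array(k["extrinsics"])
    d=E[:3,:3]@np.array([(rc[1]-k["cx"])/f,(rc[0]-k["cy"])/f,1]); return E[:3,3],d
def at(c,rc,dep):
    o,d=ray(c,rc); return o+d*dep
def atz(c,rc,z):
    o,d=ray(c,rc); return o+d*(z-o[2])/d[2]
def bars(im,d,c="top",zmin=.09,box=(140,305,270,470)):
    a0,a1,b0,b1=box
    P=np.array([[at(c,(r,q),d[r,q]) for q in range(b0,b1)] for r in range(a0,a1)])
    m=(im[a0:a1,b0:b1].max(2)<115)&(np.ptp(im[a0:a1,b0:b1].astype(int),2)>18)&(P[...,2]>zmin)
    k,l,st,ce=cv2.connectedComponentsWithStats(m.astype(np.uint8))
    for i in range(1,k):
        if st[i,4]>25:
            q=P[l==i]; mu=q.mean(0); v=np.linalg.svd((q-mu)[:,:2],full_matrices=False)[2]; a=(q-mu)[:,:2]@v[0]
            print(st[i,4],"px",(ce[i]+[b0,a0]).round(),"mid",mu[:2]+v[0]*(a.max()+a.min())/2,"dir",np.degrees(np.arctan2(v[0,1],v[0,0])).round(1),"len",np.ptp(a).round(4),"z",np.percentile(q[:,2],[50,95]))
E
python3 - <<'E'
from h import *
np.set_printoptions(precision=4,suppress=True)
im=cv2.imread("pics/top0.png");d=np.load("pics/top0d.npy")
bars(im,d)
# spout edges, bowl from crop px (x/3+270,y/3+140)
f=lambda x,y,z:atz("top",(y/3+140,x/3+270),z)
for n,x,y,z in[("spoutTopEnd",638,242,.098),("spoutTopEnd2",583,113,.098),("bowl",655,174,.05)]:print(n,f(x,y,z))
# knob axis wall tops
for x,y in[(530,180),(400,57),(232,75),(133,220),(195,395),(366,458),(518,357)]:print(f(x,y,.130))
E
```

```text
208 px [381. 191.] mid [ 0.6048 -0.0751] dir -70.0 len 0.038 z [0.1166 0.1198]
119 px [405. 203.] mid [ 0.5831 -0.1173] dir 52.0 len 0.0217 z [0.1185 0.1224]
323 px [385. 219.] mid [ 0.5478 -0.0765] dir -68.8 len 0.0632 z [0.1644 0.1665]
577 px [286. 244.] mid [0.4991 0.0852] dir -164.1 len 0.1196 z [0.1605 0.1629]
287 px [416. 228.] mid [ 0.5371 -0.1336] dir -131.7 len 0.0346 z [0.128  0.1323]
164 px [398. 253.] mid [ 0.4944 -0.105 ] dir 70.0 len 0.025 z [0.1155 0.1193]
spoutTopEnd [ 0.5571 -0.2593  0.098 ]
spoutTopEnd2 [ 0.6362 -0.2294  0.098 ]
bowl [ 0.6086 -0.2906  0.05  ]
[ 0.5876 -0.1866  0.13  ]
[ 0.6601 -0.1122  0.13  ]
[ 0.6472 -0.0129  0.13  ]
[0.5591 0.0432 0.13  ]
[0.46   0.0052 0.13  ]
[ 0.4277 -0.0909  0.13  ]
[ 0.4856 -0.1768  0.13  ]
```

>>> {"api": "arm_command", "payload": {
  "dp": [
    [-14.65,-19.54,1.3],
    [-14.65,-19.54,1.3],
    [-14.65,-19.54,1.3],
    [-14.65,-19.54,1.3],
    [-14.65,-19.54,1.3],
    [-14.65,-19.54,1.3],
    [-14.65,-19.54,1.3],
    [-14.65,-19.54,1.3],
    [-14.65,-19.54,1.3],
    [-14.65,-19.54,1.3],
    [-14.65,-19.54,1.3],
    [-14.65,-19.54,1.3]
  ],
  "turn": [-11.3,-11.3,-11.3,-11.3,-11.3,-11.3,-11.3,-11.3,-11.3,-11.3,-11.3,-11.3],
  "hand": 0.45,
  "squeeze": 30
}}

```text
time_s: 2.1
tcp_pos: [0.5422, -0.0838, 0.2215]
orientation: [[0.936, 0.351, 0.001], [0.351, -0.936, -0.0], [0.0, 0.0, -1.0]]
ft_force: [0.8, -1.4, 0.2]
width: 0.0472
```

```bash
python3 - <<'E'
from h import *
np.set_printoptions(precision=4,suppress=True)
f=lambda x,y,z:atz("top",(y/3+140,x/3+270),z)
a,b=f(29,225,.16),f(73,405,.16); m=(a+b)/2; print("handle ends",a,b,"mid",m)
v=np.array([.5473,-.0762])-m[:2]; print(np.degrees(np.arctan2(v[1],v[0])),np.hypot(*v)); w=(a-b); print("bar dir",np.degrees(np.arctan2(w[1],w[0])))
s=robot.observe();R=np.array(s["orientation"]);print(s["time_s"],s["tcp_pos"],s["joint_positions"],np.degrees(np.arctan2(R[1,0],R[0,0])),s["width"],s["ft_force"])
E
```

```text
handle ends [0.5506 0.0993 0.16  ] [0.453 0.071 0.16 ] mid [0.5018 0.0851 0.16  ]
-74.25239770107612 0.16762944909170713
bar dir 16.157008160607734
2.1 [ 0.5422 -0.0838  0.2215] [-15.681   24.0124 102.2785  -0.0084  53.6745 -36.2269] 20.55089285267899 0.047174019558284146 [ 0.8433 -1.4446  0.1663]
```

>>> {"api": "arm_command", "payload": {
  "dp": [
    [0,0,0],
    [0,0,0],
    [0,0,0]
  ],
  "turn": [0,0,0]
}}

```text
time_s: 2.4
tcp_pos: [0.5409, -0.0864, 0.2214]
orientation: [[0.938, 0.348, -0.0], [0.348, -0.938, -0.0], [-0.0, 0.0, -1.0]]
ft_force: [-0.6, 0.1, 0.4]
width: 0.0469
```

>>> {"api": "arm_command", "payload": {
  "dp": [
    [0.39,-0.29,0.4],
    [0.39,-0.29,1.0],
    [0.39,-0.29,1.5],
    [0.39,-0.29,1.9],
    [0.39,-0.29,2.2],
    [0.39,-0.29,2.45],
    [0.39,-0.29,2.45],
    [0.39,-0.29,2.45]
  ],
  "turn": [0,0,0,0,0,0,0,0]
}}

```text
time_s: 3.2
tcp_pos: [0.548, -0.0756, 0.1603]
orientation: [[0.937, 0.348, 0.0], [0.348, -0.937, -0.0], [0.0, 0.0, -1.0]]
ft_force: [-0.4, -0.6, -0.5]
width: 0.0466
```

```bash
python3 - <<'E'
from h import *
s=robot.observe();print(s["tcp_pos"],s["ft_force"],s["torque"])
im,d=robot.snapshot("side"); cv2.imwrite("pics/s1.png",cv2.resize(im[100:280,250:490,::-1],None,fx=3,fy=3))
E
```

```text
[ 0.54804152 -0.07563594  0.16030437] [-0.37993305 -0.55106334 -0.51236161] [ 0.01793522 -0.03292262 -0.03689032]
```

View pics/s1.png

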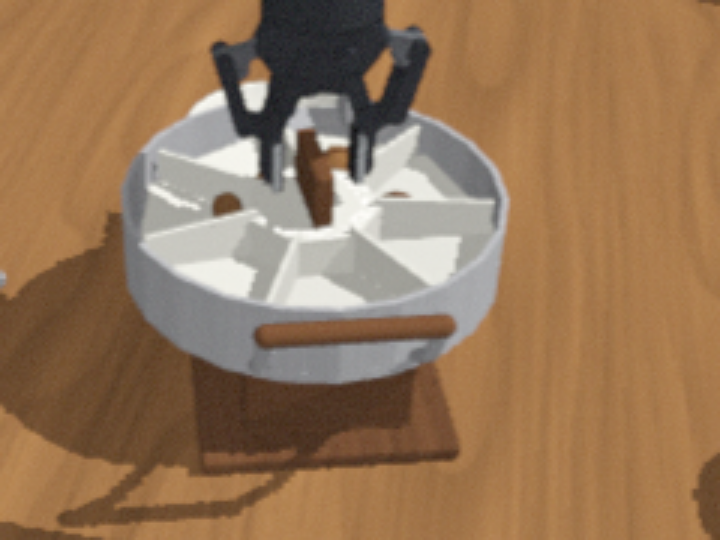

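The picture shows the bar (about px 315,180) centred between the open fingers, which are clear of the walls and nuts. I'll close now.

>>> {"api": "arm_command", "payload": {
  "dp": [
    [0,0,0],
    [0,0,0],
    [0,0,0],
    [0,0,0],
    [0,0,0],
    [0,0,0]
  ],
  "turn": [0,0,0,0,0,0],
  "hand": 1,
  "squeeze": 30
}}

```text
time_s: 3.85
tcp_pos: [0.5491, -0.0753, 0.1607]
orientation: [[0.937, 0.348, 0.003], [0.348, -0.937, -0.0], [0.003, 0.001, -1.0]]
ft_force: [5.9, 3.6, 0.8]
width: 0.0134
```

>>> {"api": "arm_command", "payload": {
  "dp": [
    [0,0,0],
    [0,0,0],
    [0,0,0],
    [0,0,0],
    [0,0,0],
    [0,0,0],
    [0,0,0],
    [0,0,0],
    [0,0,0],
    [0,0,0],
    [0,0,0],
    [0,0,0]
  ],
  "turn": [-0.15,-0.45,-0.75,-1.05,-1.35,-1.65,-1.95,-2.25,-2.5,-2.65,-2.65,-2.65]
}}

```text
time_s: 5.05
tcp_pos: [0.5492, -0.0752, 0.1607]
orientation: [[0.748, 0.664, 0.003], [0.664, -0.748, -0.0], [0.002, 0.002, -1.0]]
ft_force: [5.8, 5.2, -1.0]
width: 0.0132
```

>>> {"api": "arm_command", "payload": {
  "dp": [
    [0,0,0],
    [0,0,0],
    [0,0,0],
    [0,0,0],
    [0,0,-0.3],
    [0,0,-1],
    [0,0,-2],
    [0,0,-3.2],
    [0,0,-4],
    [0,0,-4],
    [0,0,-4]
  ],
  "turn": [-2.65,-2.65,-2.65,-2.65,-2.65,-2.65,-2.65,-2.65,-2.65,-2.65,-2.65],
  "hand": 0.45
}}

```text
time_s: 6.15
tcp_pos: [0.5478, -0.0755, 0.2604]
orientation: [[0.458, 0.889, 0.001], [0.889, -0.458, -0.0], [0.0, 0.001, -1.0]]
ft_force: [0.9, -0.9, -0.5]
width: 0.0469
```

I made a mistake: turn values are relative to each call's start, so repeating -2.65 turned the gripper again as it opened. I need to check the carousel angle.

```bash
python3 - <<'E'
from h import *
im,d=robot.snapshot("top"); cv2.imwrite("pics/t2full.png",im[...,::-1]);np.save("pics/t2d.npy",d)
a=cv2.resize(im[140:305,270:535,::-1],None,fx=3,fy=3,interpolation=cv2.INTER_CUBIC); cv2.imwrite("pics/t2.png",a)
E
```

```text
(no output)
```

View pics/t2.png

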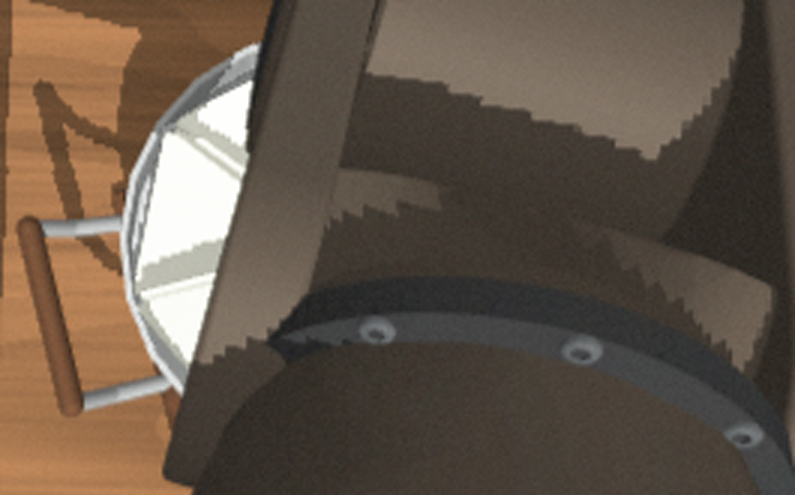

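```bash
python3 - <<'E'
from h import *
f=lambda x,y,z:atz("top",(y/3+140,x/3+270),z)
for x,y in[(165,127),(143,293)]:
    p=f(x,y,.13)[:2]-[.5468,-.0759]; a=np.degrees(np.arctan2(p[1],p[0])); print(a,np.hypot(*p),(a+69.8+25)%51.43-25)
im,d=robot.snapshot("side"); cv2.imwrite("pics/s3.png",cv2.resize(im[100:280,250:490,::-1],None,fx=3,fy=3))
E
```

```text
56.29572392576397 0.12252459457730895 23.235723925763963
104.93203217131793 0.1160254537360846 20.44203217131794
```

View pics/s3.png

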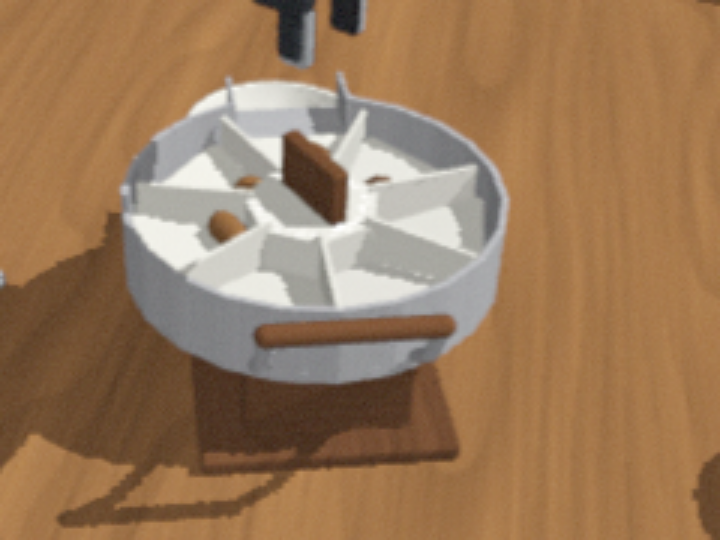

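>>> {"api": "arm_command", "payload": {
  "dp": [
    [4.9,-4.63,0],
    [4.9,-4.63,0],
    [4.9,-4.63,0],
    [4.9,-4.63,0],
    [4.9,-4.63,0],
    [4.9,-4.63,1.0],
    [4.9,-4.63,1.6],
    [4.9,-4.63,1.6],
    [4.9,-4.63,1.6]
  ],
  "turn": [-5.44,-5.44,-5.44,-5.44,-5.44,-5.44,-5.44,-5.44,-5.44],
  "hand": 0.55
}}

```text
time_s: 7.15
tcp_pos: [0.501, 0.0863, 0.2199]
orientation: [[-0.28, 0.96, -0.001], [0.96, 0.28, -0.0], [0.0, -0.001, -1.0]]
ft_force: [0.4, 0.7, 0.1]
width: 0.0383
```

```bash
python3 - <<'E'
from h import *
s=robot.observe();R=np.array(s["orientation"]);print(s["time_s"],s["tcp_pos"],s["joint_positions"],np.degrees(np.arctan2(R[1,0],R[0,0])),s["width"])
ims=[robot.snapshot(c)[0] for c in("top","side")]
cv2.imwrite("pics/t4.png",np.vstack([cv2.resize(i[a:a+140,b:b+265,::-1],None,fx=2,fy=2,interpolation=cv2.INTER_CUBIC) for i,a,b in((ims[0],140,270),(ims[1],110,240))]))
E
```

```text
7.15 [0.5009919  0.08627371 0.21985516] [ 2.32487576e+00  2.10852543e+01  1.07721169e+02 -6.40703160e-03
  5.12659584e+01 -1.03952374e+02] 106.28125349136279 0.038347138330634856
```

View pics/t4.png

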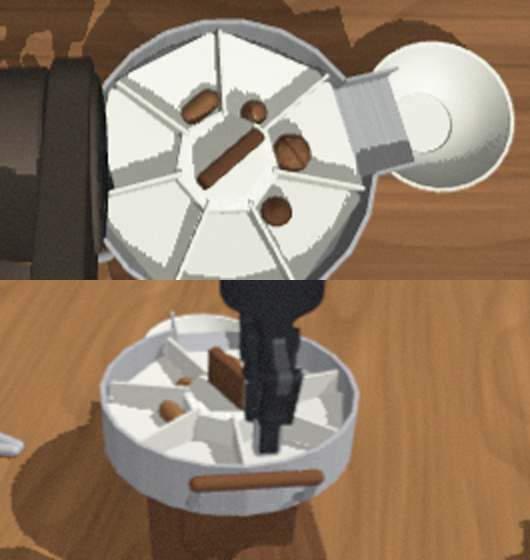

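```bash
python3 - <<'E'
from h import *
f=lambda x,y,z:atz("top",(y/2+140,x/2+270),z)
for x,y in[(326,77),(363,187),(217,33)]:
    p=f(x,y,.13)[:2]-[.5468,-.0759]; a=np.degrees(np.arctan2(p[1],p[0])); print(a,np.hypot(*p),(a+69.8+25)%51.43-25)
a,b=f(397,68,.1),f(412,160,.1);m=(a+b)/2-[.5468,-.0759,0];print(np.degrees(np.arctan2(m[1],m[0])),m)
E
```

```text
-48.137470147926486 0.11802737817347979 21.66252985207351
-98.50152384716489 0.11850765035165854 22.728476152835107
3.8065667159285046 0.11736423500771224 22.17656671592851
-72.11121925637681 [ 0.0535084  -0.16577616  0.1       ]
```

>>> {"api": "arm_command", "payload": {
  "dp": [
    [0,0,0.5],
    [0,0,1.1],
    [0,0,1.6],
    [0,0,2.0],
    [0,0,2.3],
    [0,0,2.48],
    [0,0,2.48],
    [0,0,2.48]
  ],
  "turn": [0,0,0,0,0,0,0,0]
}}

```text
time_s: 8.05
tcp_pos: [0.5012, 0.0863, 0.1584]
orientation: [[-0.281, 0.96, 0.0], [0.96, 0.281, -0.0], [-0.0, 0.0, -1.0]]
ft_force: [-0.3, 0.1, 0.6]
width: 0.0386
```

>>> {"api": "arm_command", "payload": {
  "dp": [
    [0,0,0],
    [0,0,0],
    [0,0,0],
    [0,0,0],
    [0,0,0],
    [0,0,0]
  ],
  "turn": [0,0,0,0,0,0],
  "hand": 1,
  "squeeze": 40
}}

```text
time_s: 8.65
tcp_pos: [0.5006, 0.0879, 0.1587]
orientation: [[-0.28, 0.96, 0.0], [0.96, 0.28, 0.002], [0.002, 0.001, -1.0]]
ft_force: [-3.4, 16.0, 5.0]
width: 0.0127
```

>>> {"api": "arm_command", "payload": {
  "dp": [
    [0.06,0,0],
    [-0.03,0,-0.27],
    [-0.12,0,-0.54],
    [-0.22,0,-0.8],
    [-0.33,0,-1.06],
    [-0.45,0,-1.32],
    [-0.57,0,-1.58],
    [-0.57,0,-1.58]
  ],
  "turn": [0,0,0,0,0,0,0,0]
}}

```text
time_s: 9.45
tcp_pos: [0.5048, 0.0731, 0.1984]
orientation: [[-0.28, 0.96, 0.0], [0.96, 0.28, 0.002], [0.001, 0.0, -1.0]]
ft_force: [-0.5, 9.3, -1.5]
width: 0.0127
```

```bash
python3 - <<'E'
from h import *
s=robot.observe();print(s["tcp_pos"],s["ft_force"],s["torque"],s["width"],s["time_s"])
im,d=robot.snapshot("side"); cv2.imwrite("pics/s5.png",cv2.resize(im[60:280,230:490,::-1],None,fx=2.5,fy=2.5))
E
```

```text
[0.50484611 0.07314279 0.19838667] [-0.46293512  9.3200192  -1.45069603] [ 1.7747607   0.15001092 -0.0723429 ] 0.012663713005700175 9.45
```

View pics/s5.png

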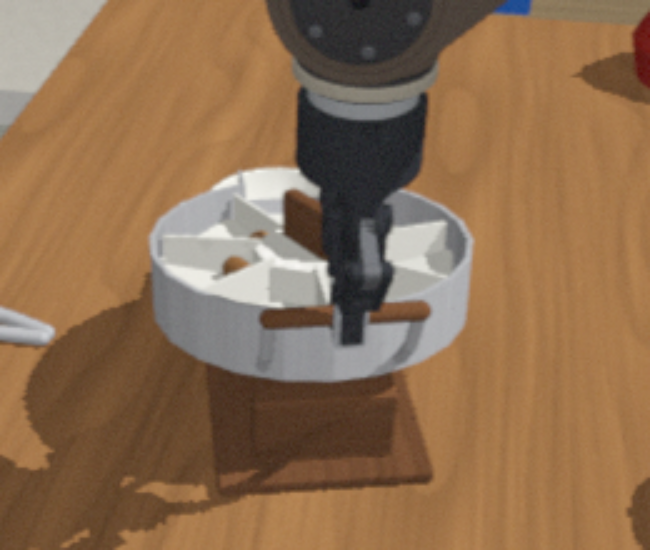

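The handle (px 345,315) is in the grip and the tray is tipping as planned, with the nuts still inside. Continuing.

>>> {"api": "arm_command", "payload": {
  "dp": [
    [-0.05,0,-0.25],
    [-0.21,0,-0.5],
    [-0.36,0,-0.75],
    [-0.5,0,-0.99],
    [-0.66,0,-1.23],
    [-0.81,0,-1.46],
    [-0.98,0,-1.69],
    [-1.14,0,-1.92],
    [-1.32,0,-2.14],
    [-1.5,0,-2.36],
    [-1.69,0,-2.57],
    [-1.88,0,-2.78]
  ],
  "turn": [0,0,0,0,0,0,0,0,0,0,0,0]
}}

```text
time_s: 10.7
tcp_pos: [0.5177, 0.0285, 0.2682]
orientation: [[-0.28, 0.96, -0.0], [0.96, 0.28, 0.003], [0.003, 0.0, -1.0]]
ft_force: [-2.6, 11.2, 3.6]
width: 0.0123
```

>>> {"api": "arm_command", "payload": {
  "dp": [
    [0,0,0],
    [0,0,0],
    [0,0,0],
    [0,0,0],
    [0,0,0],
    [0,0,0],
    [0,0,0],
    [0,0,0],
    [0,0,0],
    [0,0,0],
    [0,0,0],
    [0,0,0]
  ],
  "turn": [0,0,0,0,0,0,0,0,0,0,0,0]
}}

```text
time_s: 11.9
tcp_pos: [0.5177, 0.0286, 0.2683]
orientation: [[-0.281, 0.96, -0.0], [0.96, 0.281, 0.002], [0.002, 0.001, -1.0]]
ft_force: [-2.7, 11.9, 6.4]
width: 0.0125
```

```bash
python3 - <<'E'
from h import *
s=robot.observe();print(s["tcp_pos"],s["ft_force"],s["torque"],s["width"],s["time_s"])
ims=[robot.snapshot(c)[0] for c in("top","side")]
for c in("top","side"):print(c,robot.place_of(c,"walnut_center"))
cv2.imwrite("pics/t6.png",np.vstack([cv2.resize(i[a:a+150,b:b+265,::-1],None,fx=2,fy=2,interpolation=cv2.INTER_CUBIC) for i,a,b in((ims[0],140,270),(ims[1],60,240))]))
E
```

```text
[0.5176943  0.02862576 0.2682586 ] [-2.66223146 11.86620818  6.35861808] [ 2.10337268  0.69100628 -0.07216874] 0.012538209241034588 11.9
top [{'position': [201.3, 481.1], 'conf': 0.75}, {'position': [191.8, 491.7], 'conf': 0.7}]
side []
```

View pics/t6.png

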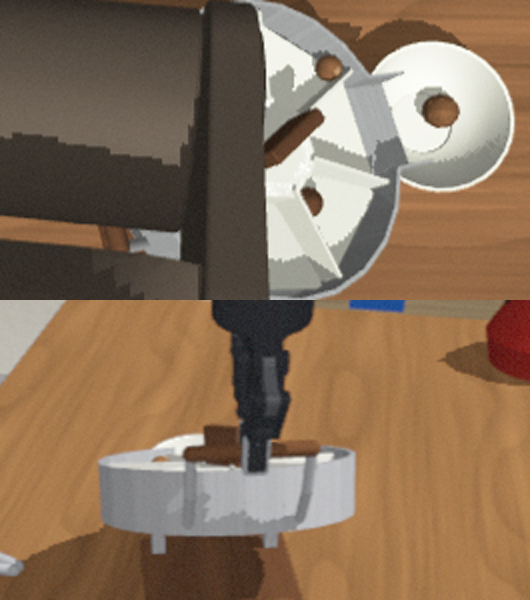

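The walnut is in the bowl (upper crop px 440,110) and the hazelnut and chestnut are still in their compartments. I'll lower the tray.

>>> {"api": "arm_command", "payload": {
  "dp": [
    [0.19,0,0.21],
    [0.38,0,0.42],
    [0.56,0,0.64],
    [0.74,0,0.86],
    [0.9,0,1.09],
    [1.07,0,1.32],
    [1.22,0,1.55],
    [1.38,0,1.79],
    [1.53,0,2.03],
    [1.67,0,2.28],
    [1.8,0,2.53],
    [1.93,0,2.78]
  ],
  "turn": [0,0,0,0,0,0,0,0,0,0,0,0]
}}

```text
time_s: 13.3
tcp_pos: [0.5047, 0.074, 0.1972]
orientation: [[-0.281, 0.96, 0.0], [0.96, 0.281, -0.0], [-0.0, 0.0, -1.0]]
ft_force: [-0.2, 2.6, -1.1]
width: 0.0126
```

>>> {"api": "arm_command", "payload": {
  "dp": [
    [0.12,0,0.26],
    [0.24,0,0.52],
    [0.35,0,0.78],
    [0.45,0,1.04],
    [0.54,0,1.28],
    [0.6,0,1.46],
    [0.63,0,1.56],
    [0.63,0,1.56]
  ],
  "turn": [0,0,0,0,0,0,0,0]
}}

```text
time_s: 14.1
tcp_pos: [0.5007, 0.0883, 0.16]
orientation: [[-0.281, 0.96, 0.002], [0.96, 0.281, -0.001], [-0.002, 0.002, -1.0]]
ft_force: [-2.2, -8.1, 16.9]
width: 0.0125
```

>>> {"api": "arm_command", "payload": {
  "dp": [
    [0,0,0],
    [0,0,0],
    [0,0,0],
    [0,0,0],
    [0,0,-0.3],
    [0,0,-1],
    [0,0,-2],
    [0,0,-3.5],
    [0,0,-5],
    [0,0,-5.5],
    [0,0,-5.5]
  ],
  "turn": [0,0,0,0,0,0,0,0,0,0,0],
  "hand": 0.55
}}

```text
time_s: 15.2
tcp_pos: [0.5006, 0.089, 0.2984]
orientation: [[-0.281, 0.96, 0.004], [0.96, 0.281, 0.0], [-0.001, 0.004, -1.0]]
ft_force: [1.0, 0.5, -0.5]
width: 0.0383
```

```bash
python3 - <<'E'
from h import *
s=robot.observe();print(s["tcp_pos"],s["ft_force"],s["width"],s["time_s"])
im,d=robot.snapshot("side"); p=robot.place_of("side","handle"); print(p)
r=p[0]["position"];print(at("side",r,d[int(r[0]),int(r[1])]))
t,_=robot.snapshot("top")
cv2.imwrite("pics/t7.png",np.vstack([cv2.resize(i[a:a+150,b:b+265,::-1],None,fx=2,fy=2,interpolation=cv2.INTER_CUBIC) for i,a,b in((t,140,270),(im,110,240))]))
E
```

```text
[0.50060307 0.08904915 0.29841526] [ 0.98038979  0.50998234 -0.53023128] 0.03826817767321305 15.2
[{'position': [207.3, 366.7], 'conf': 0.9}, {'position': [162.4, 375.9], 'conf': 0.49}]
[0.50453975 0.09015528 0.15979225]
```

View pics/t7.png

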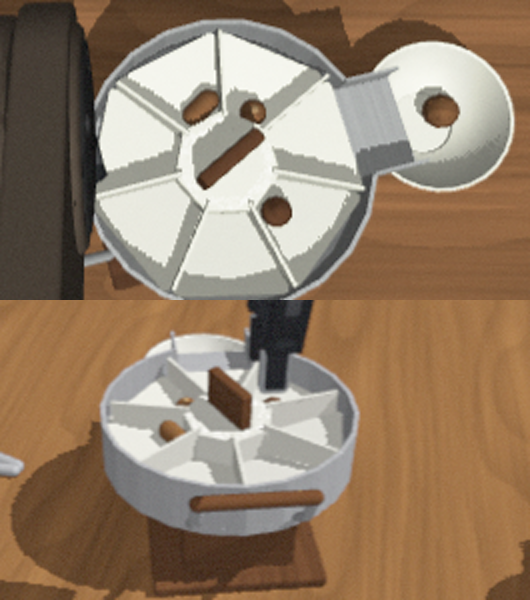

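The walnut is in the bowl and the other three nuts are in the carousel. The tray is level (handle back at z of about 0.16), the bowl hasn't moved, and the gripper is clear.

```bash
python3 -c "
from bench import robot
print(robot.close_job())"
```

```text
the job is handed in; nothing more can be done
None
```

The walnut is in the bowl, the other three nuts are still in the carousel, and I handed the job in at about 15 s of the 51 s allowed. I turned the carousel about 22° counter-clockwise by the knob and tipped it to about 0.45 rad by the rear handle. I held it there for 1.2 s, lowered it to level and let go.

- **Final pictures:** the hazelnut, pecan and chestnut each sit in their own compartment. The bowl is where it started, and the gripper stood about 14 cm above the handle.
- **Level check:** the handle reads 0.160 m high, the same as before tipping.
- **Forces:** the highest wrist reading at the end of any move was about 19 N, when the tray met its stop. Readings were only taken between moves.

**One slip:** while opening on the knob I repeated the turn by mistake, so the gripper turned another 21° as it let go. Pictures afterwards put the carousel 20–23° from its start against the 21° I had planned, so it needed no correction.

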